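# Rack a cooled laminate strip

### The job

Draw the long laminate strip out from under the steel weight on the cooling plate, leaving the weight resting undisturbed on its two stop bars. Lay the strip flat along the two bed bars of the lower rack frame (the one on the plywood base), centred on them, then stack the loose frame on top with its four legs fully down in the lower frame's corner sockets. Do not push the other things on the bench about.

Things in the scene. Friction and masses are not known exactly. Their poses are not given: they have to be found in the camera images.
- cooler: Cooling plate, fixed, 30 mm thick. Origin on the bench below the middle of the weight's place; it spans x -55 to 75, y -80 to 80 mm. Two steel stop bars, 6 mm thick, 20 mm wide, are screwed on it along x at y = +-45 mm (70 mm between their facing edges). Its -x points roughly to the robot: the strip sticks out there and can be drawn out that way.
- weight_mid (a point): Steel weight, loose, 80 (x) x 130 (y) x 30 mm, 1.9 to 2.9 kg, resting on both stop bars and on the strip, all equally thick; top 66 mm above the bench, with a bridge handle along y in its middle 33 mm higher. Point: the block's centre. It stays put if the strip is drawn level and straight along its length; lifting the strip's end lifts it.
- strip_mid (a point): Centre, half-way up, of the laminate strip: pale rigid plate, its faces slippery with release wax, 170 (x) x 50 (y) x 6 mm, 0.1 kg. Lies on the cooling plate, underside 30 mm above the bench, 80 mm of it under the weight, about 15 mm out at the back and 75 mm at its -x end, towards the robot; 60 mm of that end overhangs the plate with nothing below, and can be gripped across the width.
- lower_bed (a point): Lower rack frame, fixed, on a plywood board 215 x 180 x 12 mm. Point: middle of its bed at the top of the two bed bars, 76 mm above the bench, z up. Bars along x, 179 long, 8 wide, 14 tall, at y = +-12 mm (32 mm over both). They lie on two end rails along y (149 x 23 mm) at x = +-78, tops 14 mm below the bed. The strip goes along x on the bars. Same when turned by pi.
- lower_socket (a point): One of the lower frame's four corner sockets (at x = +-78, y = +-63 mm from the bed's middle, on the end rails): square cup open upwards, 17 mm wide inside, flared at the mouth to 27 mm. Point: centre of the mouth, level with the bed top; the floor is 14 mm lower. The strip lies between the sockets.
- upper_bars (a point): Loose stacking frame, 0.42 kg, like the lower one but without board, 187 x 157 mm, standing on the bench. Point: middle of its two bed bars, half-way up (57 mm above its feet, 7 mm below the bed top). Bars along x, 32 mm over both, 14 mm tall: gripped across both at the middle it balances; nothing else within 60 mm along x. Stacked home, 43 mm above the lower bed point.
- upper_foot (a point): Lower tip of one of the loose frame's four legs (at x = +-78, y = +-63 mm from its middle): round, 14 mm thick, tip tapered to 7 mm over the last 7 mm. When home, the tips stand on the socket floors and the end rails clear the strip's top by 18 mm.
- wash_bottle: Bystander: white wash bottle with a red cap, 64 mm across, 170 mm tall.
- wax_tin: Bystander: flat round tin, 72 mm across, 35 mm tall.
- marker: Bystander: white marker pen with a red cap, 120 mm.
- scissors: Bystander: scissors lying flat, 200 mm.
- caliper: Bystander: steel caliper lying flat, 210 mm.
- offcut: Bystander: short laminate offcut, 95 x 50 x 6 mm, lying flat on the bench.
- stop_bars: Bystander: two spare steel bars in a pile, 125 x 23 x 12 mm.
- brush: Bystander: hand brush lying flat.

How it is judged:
By the outcome, as a careful person would: the job done as asked, in the order asked, and still so for the second after the job is handed in, with the robot touching nothing.
It also fails if it takes over 64 s, if anything falls off the work surface, if the arm or the gripper's body presses on something with over 40 N, if the wrist force passes 120 N, or if a joint passes its speed limit or range.

### The arm

A 6-joint arm with a two-finger parallel gripper is mounted at the origin on the work surface. World frame = base frame: x ahead of the robot, y to its left, z up, the work surface at z = 0. Lengths are in m, angles in degrees, forces in N, time in s.
With the tool pointing down it reaches from about 0.4 to 0.825 m from the base axis. Payload 7 kg.
Tool frame: the origin (TCP) lies at the very end of the fingers, on their centre line; the grasp point (between the pads) lies 19 mm behind it; z points along the fingers, y is the line along which they close (so a half turn about z gives the same grasp; the last joint's range is limited). The gripper opens to 88 mm and grips with 3 to 60 N. Pads are 19 mm wide; open, the fingers measure 130 mm over their backs; the gripper's body (78 mm by 193 mm) begins 47 mm behind the grasp point.
Start: joints at [82.684, 20.546, 0.682, 0, -70.136, -16.507], TCP at [0.273, 0.617, 0.227] pointing down, gripper open.
Joint ranges: [-176.03, 176.03], [-82.01, 121.73], [-58.28, 71.71], [-173.87, 95.51], [-174.79, -0.11], [-173.66, 173.66]. Speed limits (degrees/s): [136.94, 136.94, 172.46, 180, 180, 180].

### API

Orientations are given as [roll, pitch, yaw] about the fixed x, y, z axes, in that order (R = Rz(yaw) Ry(pitch) Rx(roll)).
In Python, from plant import get_state, capture, close_job, regions_of gives the robot as it stands.
- The arm moves only by the tool jog_arm, never from a script. Its argument "moves" is a list of rows, each a list of 3 entries, a list of its own where there are three numbers: the shift along the tool's x, y, z in cm, then the turn about the tool's z in degrees, then the finger opening in cm, from 0 to 8.76. A call has 1 to 12 rows; each row shifts and turns the commanded pose from where the row before left it, along the tool's axes as they then stand; what a row does not reach is not made up. A row lasts 1/8 s, in which the tool goes at most 62.5 mm and 10.7 degrees, less where a joint would pass 70% of its speed; a pose out of reach is approached as far as the arm can. A call is refused whole if a number of a shift passes 6.25 or a number of a turn 10.7, either way. A call with a gripper value outside its range is refused whole. The fingers move at their own pace and stop on an object; "newtons" is the grip in N (left out, the last holds). Time passes only in rows, so rows that do not move let the fingers close. It gives the time, the measured TCP pose, the force, the opening and the grip force at its end, in the units of the state.
- get_state(): the state, without advancing time (a new reading comes with each control period).
- capture(name): name is "scene" or "top" or "wrist"; returns a dict with "pixels" (400x640x3 uint8, blue, green, red), "mtx" (3x3 intrinsics, pixels), "world_from_camera" (4x4, takes a point from camera to world coordinates); the wrist camera has in their place "hand_eye" (4x4, takes a point from camera to tool coordinates, whose origin is the TCP and whose axes are the flange's). Camera axes: x right, y down, z forward; pixel columns grow to the right and rows downward; lengths in m; the calibration is good to about 2 mm. A picture is of the moment at which its call begins: read the wrist's pose just before it. There is no depth.
- close_job(): hands the job in; it is judged then, once.
Trained networks look in a picture, given as the dict that the camera call returned (one of the last four; its "shot" number tells which), for a name from the list of things; names that differ only in an ending like _2 or _b are one class to them, and where a whole thing is asked for, a point or a joint stands for the part that bears it (a point fixed in the world has none). Each returns a list of dicts, best first, with "confidence" (0 to 1); they miss things now and then, are a little off and sometimes report something else, mostly with a low value. They report only what shows in the picture. A call takes as long as a camera call.
- regions_of(picture, thing): "pixels" (400x640 bool, what is visible of it) and "pixel" ([column, row] in pixels, amid what is visible of it).
The state is a dict: "time_s": time; "joints": joint angles; "qd": joint speeds; "joint_torque": joint torques, N m; "tcp_pos": TCP position; "eef_rot": TCP orientation; "contact_force": force on the tool from outside, world axes, zero at the start; "moment": the same for the moment, N m; "gripper_width": finger opening in m; "gripper_force": force on a finger pad.
Only numpy, scipy, OpenCV 4.12 (cv2) and the standard library are available. Lean on these libraries where they do the work, as an engineer would, in place of code of your own. Each camera call takes 0.05 s, during which the arm holds its last target. There are 200 camera calls.

## Working session

There is one attempt and no reset: what is moved stays moved. The work goes in short steps, Python scripts to look and compute and a tool call to move; the robot and the scene stay as the last step left them, time stands still between calls to the robot, and variables do not carry over. Pictures are saved under pics/ and viewed, at most 14 in all, crops included, and the job is handed in when it is done.

Besides the shell and the picture viewer there is one more tool, called after "Request:" by a JSON object that holds its "fn" and its "kwargs". jog_arm: Moves the arm, as the interface text tells. Its arguments: {"type":"object","properties":{"moves":{"type":"array"},"newtons":{"type":"number"}},"required":["moves"]}

```bash
ls; mkdir -p pics
cat > h.py <<'E'
import numpy as np, cv2
from scipy.spatial.transform import Rotation as R
from plant import get_state, capture, close_job, regions_of
def T(s=None):
    s=s or get_state(); M=np.eye(4); M[:3,:3]=R.from_euler('xyz',s['eef_rot'],degrees=True).as_matrix(); M[:3,3]=s['tcp_pos']; return M
def cap(n):
    M=T(); c=capture(n)
    c['W']=M@np.array(c['hand_eye']) if n=='wrist' else np.array(c['world_from_camera'])
    return c
def ray(c,px,z):
    d=np.linalg.inv(c['mtx'])@[px[0],px[1],1]; W=c['W']; d=W[:3,:3]@d; o=W[:3,3]
    return o+d*(z-o[2])/d[2]
def proj(c,p):
    q=np.linalg.inv(c['W'])@np.r_[p,1]; u=c['mtx']@q[:3]; return u[:2]/u[2]
def top_poly(c,mask,z):
    m=mask.astype(np.uint8); cn=max(cv2.findContours(m,0,2)[0],key=cv2.contourArea)[:,0]
    P=np.array([ray(c,p,z)[:2] for p in cn],np.float32)
    return cv2.minAreaRect(P*1000), P
E
python3 - <<'E'
from h import *
print(get_state())
a=cap('scene');b=cap('top')
cv2.imwrite('pics/s.png',a['pixels']);cv2.imwrite('pics/t.png',b['pixels'])
print(b['W'],a['W'])
Z=dict(cooler=.03,weight_mid=.066,strip_mid=.036,lower_bed=.076,lower_socket=.076,upper_bars=.064,upper_foot=0.0,wash_bottle=.17,offcut=.006)
for n,z in Z.items():
  for c,t in((a,'s'),(b,'t')):
    for r in regions_of(c,n)[:5]:
        if r['confidence']<.3: continue
        rc,_=top_poly(c,r['pixels'],z)
        print(n,t,round(r['confidence'],2),np.round(r['pixel']),np.round(ray(c,r['pixel'],z),3),np.round(rc[0]),np.round(rc[1]),round(rc[2],1))
E
```

```text
pics
{'time_s': 0.0, 'joints': array([ 8.26832165e+01,  2.05910976e+01,  6.34046337e-01, -2.00228389e-02,
       -7.01370382e+01, -1.65081489e+01]), 'qd': array([-0.05319986,  0.05582253, -0.16104058,  0.02681654,  0.03189811,
        0.07819528]), 'joint_torque': array([-1.30442904e-04, -5.82711482e+01,  2.93071997e+01,  6.99741215e+00,
        7.00251694e-03, -1.57603299e-04]), 'tcp_pos': array([0.27247515, 0.61702016, 0.22562889]), 'eef_rot': array([ 1.79904440e+02, -8.69134496e-03, -2.38317439e+01]), 'contact_force': array([-0.51006141,  0.62035649, -0.28643342]), 'moment': array([-0.01095444,  0.00846126, -0.05701367]), 'gripper_force': 0.0, 'gripper_width': 0.08756048952148807}
[[ 0.01366017 -0.98314895  0.18229522  0.3488084 ]
 [-0.99957255 -0.00871392  0.02790663 -0.06962818]
 [-0.02584787 -0.18259851 -0.98284774  1.25710297]
 [ 0.          0.          0.          1.        ]] [[-0.50827995  0.6791224  -0.52956988  1.08920028]
 [ 0.86118299  0.40361601 -0.30896275  0.2715068 ]
 [ 0.00391936 -0.61309614 -0.78999858  0.87692799]
 [ 0.          0.          0.          1.        
[... 1281 characters left out ...]
per_bars t 0.56 [300. 213.] [0.528 0.015 0.064] [532.   2.] [160. 190.] 83.5
upper_foot s 0.71 [344. 216.] [ 0.508 -0.01   0.   ] [498. -17.] [176. 220.] 82.4
upper_foot t 0.98 [303. 222.] [0.513 0.01  0.   ] [540.   4.] [166. 197.] 82.8
wash_bottle s 0.87 [351. 308.] [0.804 0.162 0.17 ] [801. 164.] [101.  58.] 26.8
wash_bottle t 0.73 [253. 128.] [0.729 0.13  0.17 ] [731. 133.] [103.  59.] 34.5
wash_bottle t 0.67 [194. 275.] [0.358 0.258 0.17 ] [351. 263.] [82. 45.] 12.7
wash_bottle t 0.5 [186. 172.] [0.613 0.296 0.17 ] [584. 284.] [141. 144.] 37.6
offcut s 0.77 [474. 224.] [0.354 0.31  0.006] [352. 314.] [99. 51.] 12.2
offcut t 0.64 [192. 274.] [0.363 0.313 0.006] [353. 314.] [97. 55.] 15.4
```

View pics/t.png

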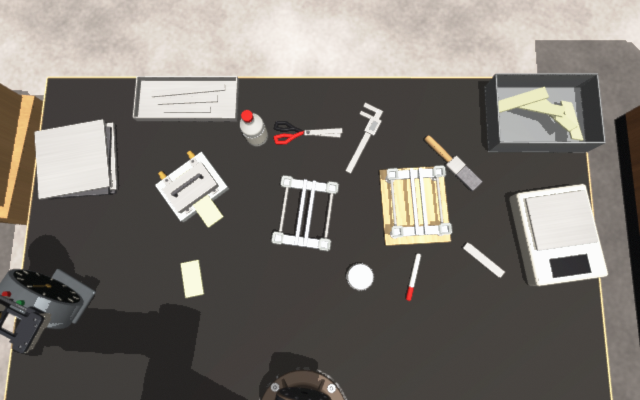

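View pics/s.png

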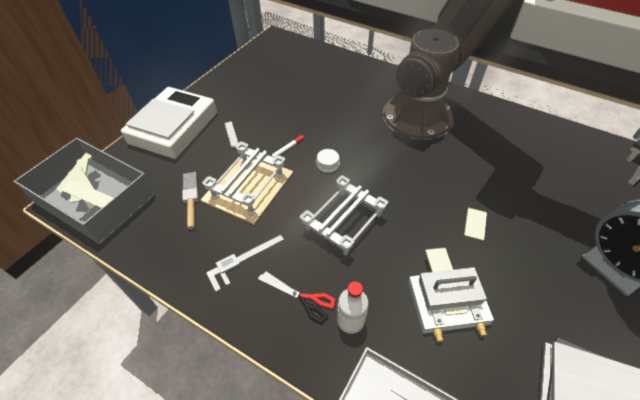

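The top view shows the weight near (188,188), the strip end at (210,211), the loose frame at (305,213) and the lower frame at (415,203). The scene view agrees with this. Cooler yaw is about 37.5°. I'll go above the strip end and look.

Request:
{"fn": "jog_arm", "kwargs": {"moves": [[[0,0,0],-10.2,8.7],[[0,0,0],-10.2,8.7],[[0,0,0],-10.2,8.7],[[0,0,0],-10.2,8.7],[[0,0,0],-10.2,8.7],[[0,0,0],-10.2,8.7],[[0,6.1,0],0,8.7],[[0,6.1,0],0,8.7],[[0,6.1,0],0,8.7],[[0,6.1,0],0,8.7],[[0,6.1,0],0,8.7],[[0,6.1,0],0,8.7]], "newtons": 40}}

```text
time_s: 2.5
tcp_pos: [0.4958, 0.325, 0.2269]
eef_rot: [-180.0, -0.0, 37.4]
contact_force: [1.0, 0.7, 0.4]
gripper_width: 0.0872
gripper_force: 0.0
```

Request:
{"fn": "jog_arm", "kwargs": {"moves": [[[0,6.1,0],0,8.7],[[0,0,0],0,8.7],[[0,0,0],0,8.7]]}}

```text
time_s: 2.88
tcp_pos: [0.532, 0.2779, 0.2265]
eef_rot: [-180.0, -0.0, 37.3]
contact_force: [-1.3, -0.1, 0.6]
gripper_width: 0.0868
gripper_force: 0.0
```

```bash
cat >> h.py <<'E'
def togo(p,yaw):
    s=get_state(); M=T(s); y0=s['eef_rot'][2]; dy=(yaw-y0+180)%360-180
    Rn=R.from_euler('xyz',[180,0,yaw],degrees=True).as_matrix()
    print('t',s['time_s'],'now',np.round(s['tcp_pos'],4),np.round(s['eef_rot'],2),'w',round(s['gripper_width'],4),'f',np.round(s['contact_force'],1),'turn',round(-dy,2),'then shift cm',np.round(Rn.T@(np.array(p)-s['tcp_pos'])*100,2))
def show(c,n,Z,mn=.3):
    for r in regions_of(c,n)[:4]:
        if r['confidence']<mn: continue
        rc,_=top_poly(c,r['pixels'],Z)
        print(n,round(r['confidence'],2),np.round(r['pixel']),np.round(rc[0],1),np.round(rc[1],1),round(rc[2],1))
E
python3 - <<'E'
from h import *
c=cap('wrist'); cv2.imwrite('pics/w1.png',c['pixels']); print(c['hand_eye'])
show(c,'strip_mid',.036);show(c,'weight_mid',.066);show(c,'cooler',.03)
togo([.540,.274,.1],37.5); print(get_state()['joints'])
E
```

```text
[[-1.09511224e-03 -9.51847370e-01 -3.06570360e-01  8.35059575e-02]
 [ 9.99999390e-01 -1.08744427e-03 -1.95813465e-04 -3.02160417e-04]
 [-1.46993650e-04 -3.06570388e-01  9.51847979e-01 -1.58843014e-01]
 [ 0.00000000e+00  0.00000000e+00  0.00000000e+00  1.00000000e+00]]
strip_mid 0.87 [332. 169.] [534.1 270.9] [71.9 50.8] 37.2
weight_mid 0.74 [329. 104.] [598.2 320. ] [ 80.8 130.6] 37.2
cooler 0.75 [330.  47.] [616.8 333.8] [154.2 161.1] 37.8
t 3.075 now [0.5313 0.2793 0.2266] [-1.800e+02 -1.000e-02  3.748e+01] w 0.0871 f [ 0.6  0.1 -1.2] turn -0.02 then shift cm [ 0.37  0.95 12.66]
[ 4.63634415e+01  1.35526856e+01 -9.15361350e+00 -3.62834606e-03
 -6.72829681e+01  8.11148385e+01]
```

View pics/w1.png

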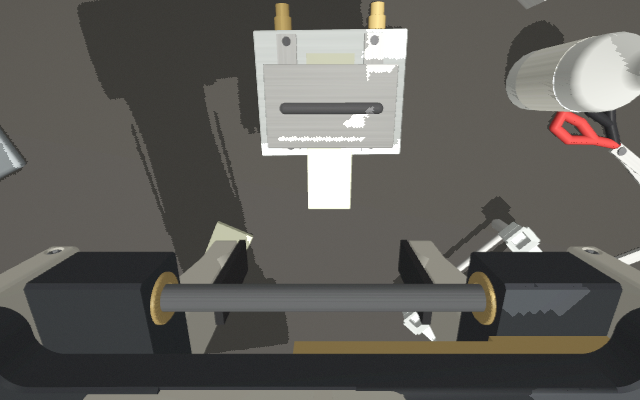

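The picture shows the strip's end at columns 308–351, rows 153–209, with the weight square above it. All sizes agree with the given ones, and yaw is 37.3°.

Run:
```python
from h import *
togo([.5405,.2757,.022],37.3)
```

```text
t 3.075 now [0.5313 0.2793 0.2266] [-1.800e+02 -1.000e-02  3.748e+01] w 0.0871 f [ 0.6  0.1 -1.2] turn 0.18 then shift cm [ 0.52  0.84 20.46]
```

Request:
{"fn": "jog_arm", "kwargs": {"moves": [[[0.5,0.8,4.5],0.1,8.7],[[0,0,4.5],0,8.7],[[0,0,4.5],0,8.7],[[0,0,3.5],0,8.7],[[0,0,2.5],0,8.7],[[0,0,1.0],0,8.7],[[0,0,0],0,8.7],[[0,0,0],0,8.7]]}}

```text
time_s: 4.08
tcp_pos: [0.5412, 0.2756, 0.0228]
eef_rot: [-180.0, -0.1, 37.3]
contact_force: [0.4, 0.6, 0.9]
gripper_width: 0.0869
gripper_force: 0.0
```

Run:
```python
from h import *
c=cap('wrist'); cv2.imwrite('pics/w2.png',c['pixels'])
show(c,'strip_mid',.036);show(c,'weight_mid',.066)
togo([.5405,.2757,.022],37.3)
```

```text
weight_mid 0.56 [322. 115.] [598.1 319.3] [ 79.9 129.8] 37.3
t 4.225 now [0.5412 0.2753 0.0227] [-1.7999e+02 -1.1000e-01  3.7290e+01] w 0.0869 f [0.3 0.  0.6] turn -0.01 then shift cm [-0.03 -0.07  0.07]
```

View pics/w2.png

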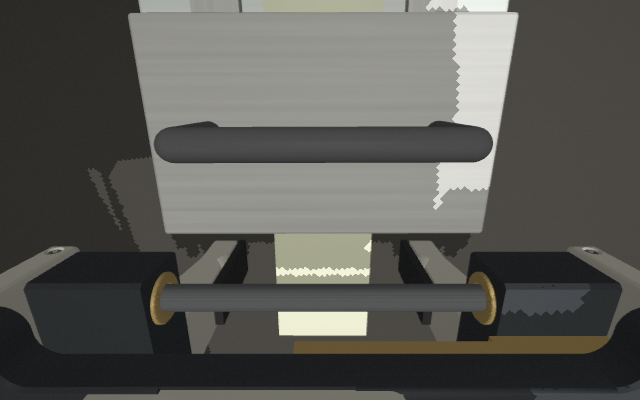

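The strip (columns 275–371) is centred between the fingers (columns 245–400). I'll close on it.

Request:
{"fn": "jog_arm", "kwargs": {"moves": [[[0,0,0],0,5.4],[[0,0,0],0,5.4],[[0,0,0],0,4.6],[[0,0,0],0,4.6],[[0,0,0],0,4.6],[[0,0,0],0,4.6]], "newtons": 40}}

```text
time_s: 4.97
tcp_pos: [0.5407, 0.2748, 0.0215]
eef_rot: [180.0, 0.0, 37.3]
contact_force: [-0.5, 0.3, 0.5]
gripper_width: 0.0487
gripper_force: 40.0
```

Request:
{"fn": "jog_arm", "kwargs": {"moves": [[[-0.3,0,0],0,4.6],[[-0.6,0,0],0,4.6],[[-0.8,0,0],0,4.6],[[-0.8,0,0],0,4.6]]}}

```text
time_s: 5.48
tcp_pos: [0.5204, 0.2594, 0.0216]
eef_rot: [-180.0, -0.0, 37.3]
contact_force: [3.7, 2.2, -3.0]
gripper_width: 0.0492
gripper_force: 40.0
```

Run:
```python
from h import *
c=cap('wrist'); show(c,'weight_mid',.066); togo([.5405,.2757,.022],37.3); print(get_state()['moment'])
```

```text
weight_mid 0.8 [320.  80.] [588.8 312.2] [ 56.7 130.1] 37.2
t 5.575 now [0.5195 0.2587 0.0215] [-1.7999e+02  9.0000e-02  3.7260e+01] w 0.0492 f [-0.8  0.3 -1.2] turn -0.04 then shift cm [ 2.7  -0.08 -0.05]
[0.19162586 0.22234326 0.05541858]
```

The near edge of the weight hasn't moved. I'll keep pulling.

Request:
{"fn": "jog_arm", "kwargs": {"moves": [[[-0.5,0,0],0,4.6],[[-0.8,0,0],0,4.6],[[-0.9,0,0],0,4.6],[[-0.9,0,0],0,4.6],[[-0.9,0,0],0,4.6],[[-0.9,0,0],0,4.6],[[-0.9,0,0],0,4.6],[[-0.9,0,0],0,4.6],[[-0.9,0,0],0,4.6],[[-0.9,0,0],0,4.6],[[-1.0,0,0],0,4.6],[[-1.2,0,0],0,4.6]]}}

```text
time_s: 7.08
tcp_pos: [0.435, 0.1943, 0.0215]
eef_rot: [180.0, 0.0, 37.3]
contact_force: [-0.5, -0.1, -0.3]
gripper_width: 0.049
gripper_force: 40.0
```

Request:
{"fn": "jog_arm", "kwargs": {"moves": [[[-1.0,0,0],0,4.6],[[0,0,-1.5],0,4.6],[[0,0,-4],0,4.6],[[0,0,-5],0,4.6],[[0,0,-4],0,4.6],[[0,0,-2],0,4.6],[[0,0,0],0,4.6]]}}

```text
time_s: 7.95
tcp_pos: [0.4281, 0.1892, 0.188]
eef_rot: [-180.0, -0.2, 37.3]
contact_force: [-0.4, -0.3, -1.3]
gripper_width: 0.049
gripper_force: 40.0
```

Run:
```python
from h import *
c=cap('wrist'); cv2.imwrite('pics/w3.png',c['pixels'])
show(c,'weight_mid',.066); show(c,'strip_mid',.20);
b=cap('top')
show(b,'lower_bed',.076); show(b,'upper_bars',.064)
togo([.552,-.292,.2],3.7)
```

```text
strip_mid 0.62 [324. 140.] [472.2 223.4] [135.9  51.7] 37.4
lower_bed 0.88 [414. 206.] [ 551.6 -292. ] [205.3 176.7] 3.9
lower_bed 0.68 [192. 184.] [593.9 312.8] [ 85.2 126.8] 37.5
upper_bars 0.84 [307. 217.] [5.314e+02 5.000e-01] [156.3 188.6] 82.9
upper_bars 0.72 [189. 185.] [596.5 317.5] [ 89.5 130.5] 37.2
t 8.25 now [0.4272 0.1884 0.1855] [1.7999e+02 1.2000e-01 3.7270e+01] w 0.0492 f [ 0.1  0.  -0.8] turn 33.57 then shift cm [ 9.35 48.75 -1.45]
```

View pics/w3.png

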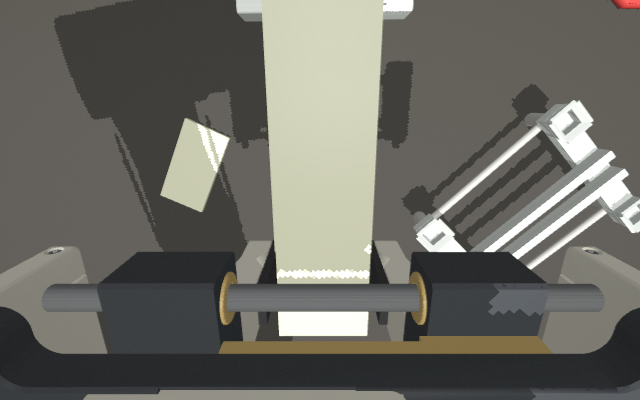

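The strip is held square and extends up the image at columns 262–383, and the weight is still on its bars behind it. I'll carry the strip over the lower frame.

Request:
{"fn": "jog_arm", "kwargs": {"moves": [[[0,0,0],8.4,4.6],[[0,0,0],8.4,4.6],[[0,0,0],8.4,4.6],[[0,0,0],8.3,4.6],[[1.2,3,-1],0,4.6],[[1.3,5.5,-1],0,4.6],[[1.3,6,-1],0,4.6],[[1.3,6,0],0,4.6],[[0,6,0],0,4.6],[[0,6,0],0,4.6],[[0,6,0],0,4.6],[[0,6,0],0,4.6]]}}

```text
time_s: 9.75
tcp_pos: [0.5076, -0.2539, 0.2157]
eef_rot: [-180.0, 0.1, 3.8]
contact_force: [1.6, 0.5, -0.7]
gripper_width: 0.0491
gripper_force: 40.0
```

Request:
{"fn": "jog_arm", "kwargs": {"moves": [[[0,3,0],0,4.6],[[0,1.2,0],0,4.6],[[0,0,0],0,4.6],[[0,0,0],0,4.6]]}}

```text
time_s: 10.25
tcp_pos: [0.5107, -0.2928, 0.2164]
eef_rot: [-180.0, 0.0, 3.8]
contact_force: [-0.2, -0.7, -0.9]
gripper_width: 0.0492
gripper_force: 40.0
```

Run:
```python
from h import *
c=cap('wrist'); b=cap('top'); 
im=c['pixels'].copy()
for r in regions_of(c,'lower_socket')[:6]: print(r['confidence'],r['pixel'])
s=T()
P=lambda x,y,z:tuple(int(v) for v in proj(c,(s@[x,y,z,1])[:3]))
for x in(-.03,.0,.04,.08,.12):
  for y in(-.025,.025): cv2.circle(im,P(x,y,-.0145),2,(0,0,255),-1)
for q in [-43,0,42]: print(q,P(q/1000,0,-.0145))
# predicted sockets from estimate
L=np.array([.552,-.292]);a=np.deg2rad(3.8);A=np.array([[np.cos(a),-np.sin(a)],[np.sin(a),np.cos(a)]])
bi=b['pixels'].copy()
for i in(-1,1):
  for j in(-1,1):
    p=np.r_[L+A@[i*.078,j*.063],.076]; u=proj(c,p); cv2.drawMarker(im,tuple(int(v) for v in u),(0,0,255)); u=proj(b,p); print(u)
cv2.imwrite('pics/w4.png',im)
cv2.imwrite('pics/t4.png',cv2.resize(b['pixels'][150:260,365:475],None,fx=5,fy=5,interpolation=2))
togo([.552,-.292,.2],3.8)
```

```text
0.91 [388.2, 115.3]
0.23 [172.3, 16.3]
-43 (323, 333)
0 (323, 266)
42 (323, 190)
[441.66010293 232.24163185]
[393.53756095 234.89325972]
[435.67470183 174.37835736]
[388.70482765 177.06223394]
t 10.4 now [ 0.5109 -0.2927  0.2168] [ 1.80e+02 -2.00e-02  3.86e+00] w 0.0491 f [ 0.2 -0.5 -1.2] turn 0.06 then shift cm [4.11 0.2  1.68]
```

View pics/w4.png

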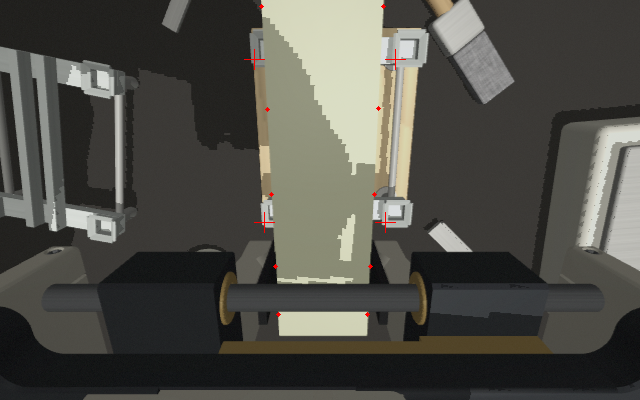

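Red level-strip dots match the strip, so it is level, with its centre about 42 mm ahead of the TCP. The right-hand sockets are really at about (408,48) and (396,212). My estimate is about 12 px off, so I'll refine it.

Run:
```python
from h import *
c=cap('wrist'); cv2.imwrite('pics/w5.png',cv2.resize(c['pixels'][20:240,230:450],None,fx=2.6,fy=2.6,interpolation=cv2.INTER_CUBIC))
f=ray(c,(408,48),.076);n=ray(c,(396,212),.076); d=f-n
print(f,n,np.linalg.norm(d),np.degrees(np.arctan2(d[1],d[0])))
```

```text
[ 0.64401157 -0.35916392  0.076     ] [ 0.49036845 -0.37002193  0.076     ] 0.15402632128171873 4.042391783247179
```

View pics/w5.png

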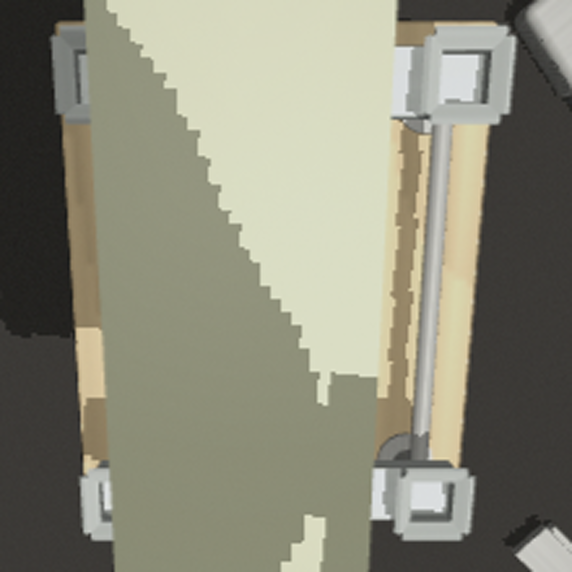

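View pics/t4.png

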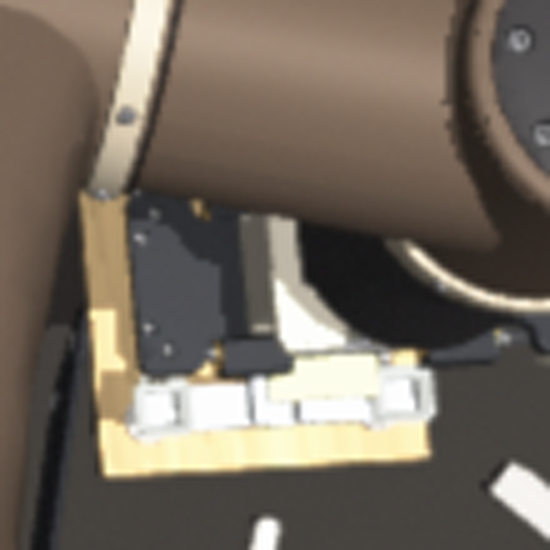

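Run:
```python
from h import *
c=cap('wrist')
q=[(410.8,48),(397.4,213.8),(267.7,47.7),(276,213.8)]
P=np.array([ray(c,u,.076)[:2] for u in q]); print(P.round(4)); m=P.mean(0)
dx=(P[0]-P[1]+P[2]-P[3])/2; dy=(P[2]-P[0]+P[3]-P[1])/2
yaw=np.degrees(np.arctan2(dx[1],dx[0])); print(m,np.linalg.norm(dx),np.linalg.norm(dy),yaw,np.degrees(np.arctan2(-dy[0],dy[1])))
ex=np.array([np.cos(np.radians(yaw)),np.sin(np.radians(yaw))])
togo(np.r_[m-.042*ex,.076+.0145-.006+.0015],yaw)
```

```text
[[ 0.6442 -0.3618]
 [ 0.4885 -0.3719]
 [ 0.6361 -0.2356]
 [ 0.4801 -0.246 ]]
[ 0.56221591 -0.30385284] 0.1561702702836986 0.1262812283128112 3.762557912952102 3.736681498926873
t 10.5 now [ 0.5109 -0.293   0.2169] [ 1.80e+02 -3.00e-02  3.85e+00] w 0.0493 f [-0.8 -0.2 -0.7] turn 0.08 then shift cm [ 0.85  1.42 13.09]
```

The socket spacing came out as 156.2 × 126.3 mm (nominal 156 × 126), so the bed centre is (0.5622, −0.3039) and yaw 3.75°. I'll lower the strip to TCP z ≈ 0.068.

Request:
{"fn": "jog_arm", "kwargs": {"moves": [[[0.85,1.4,0],0.1,4.6],[[0,0,2],0,4.6],[[0,0,3],0,4.6],[[0,0,3],0,4.6],[[0,0,3],0,4.6],[[0,0,2],0,4.6],[[0,0,1],0,4.6],[[0,0,0.4],0,4.6],[[0,0,0],0,4.6],[[0,0,0],0,4.6]]}}

```text
time_s: 11.75
tcp_pos: [0.5206, -0.3074, 0.0734]
eef_rot: [180.0, -0.1, 3.7]
contact_force: [-0.6, 1.0, -0.7]
gripper_width: 0.0493
gripper_force: 40.0
```

Run:
```python
from h import *
c=cap('wrist'); cv2.imwrite('pics/w6.png',c['pixels'])
m=np.array([.5622,-.3039]);yaw=3.76
ex=np.array([np.cos(np.radians(yaw)),np.sin(np.radians(yaw))])
togo(np.r_[m-.042*ex,.0675],yaw)
```

```text
t 11.8 now [ 0.5206 -0.3074  0.0734] [ 1.7997e+02 -8.0000e-02  3.6800e+00] w 0.0495 f [-0.6  0.1 -1. ] turn -0.08 then shift cm [-0.03 -0.07  0.59]
```

View pics/w6.png

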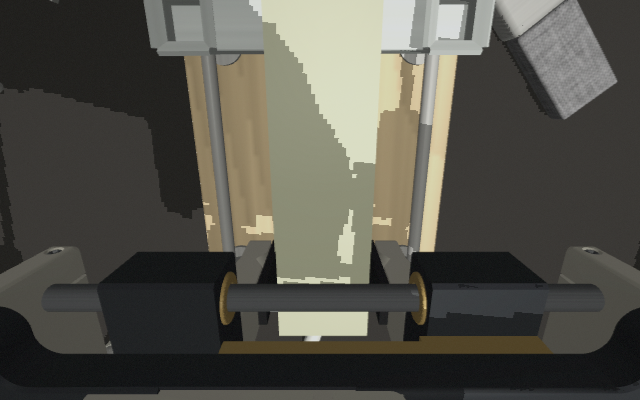

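The strip sits centrally between the side rods (columns 210–230 and 415–430). I'll lower the rest gently.

Request:
{"fn": "jog_arm", "kwargs": {"moves": [[[0,0,0.3],0,4.6],[[0,0,0.2],0,4.6],[[0,0,0.1],0,4.6],[[0,0,0],0,4.6]]}}

```text
time_s: 12.3
tcp_pos: [0.5206, -0.3075, 0.0675]
eef_rot: [180.0, -0.1, 3.7]
contact_force: [-1.3, 0.6, 6.1]
gripper_width: 0.0486
gripper_force: 40.0
```

Contact is about 6 N, so the strip is down. I'll release with a small opening, lift, and go toward the loose frame.

Request:
{"fn": "jog_arm", "kwargs": {"moves": [[[0,0,0],0,5.6],[[0,0,0],0,5.6],[[0,0,0],0,5.6],[[0,0,-1],0,5.6],[[0,0,-2],0,5.6],[[0,0,-4],0,5.6],[[0,0,-5],0,5.6],[[0,0,-3],0,5.6],[[0,0,0],0,5.6]]}}

```text
time_s: 13.42
tcp_pos: [0.5215, -0.3078, 0.2205]
eef_rot: [179.9, -0.3, 3.7]
contact_force: [-0.2, 0.2, 0.5]
gripper_width: 0.0563
gripper_force: 0.0
```

Run:
```python
from h import *
c=cap('wrist'); show(c,'strip_mid',.082); cv2.imwrite('pics/w7.png',c['pixels'])
togo([.5315,.0015,.2],-7)
```

```text
strip_mid 0.8 [324. 137.] [ 561.8 -303.9] [169.   50.6] 3.7
t 13.525 now [ 0.5199 -0.307   0.217 ] [-1.80e+02 -5.00e-02  3.67e+00] w 0.0561 f [0.2 0.6 0.3] turn 10.67 then shift cm [ -2.61 -30.76   1.7 ]
```

The strip lies within 0.5 mm of the bed centre. Next, the loose frame.

Request:
{"fn": "jog_arm", "kwargs": {"moves": [[[0,-4,0],5.3,8],[[0,-5.5,0],5.3,8],[[-1,-6,0],0,8],[[-1,-6,0],0,8],[[-1,-6,0],0,8],[[-1,-3,0],0,8],[[0,0,0],0,8],[[0,0,0],0,8]]}}

```text
time_s: 14.52
tcp_pos: [0.5043, 0.0008, 0.2159]
eef_rot: [180.0, 0.1, -6.9]
contact_force: [-0.3, -0.4, 0.0]
gripper_width: 0.0796
gripper_force: 0.0
```

Run:
```python
from h import *
c=cap('wrist'); cv2.imwrite('pics/w8.png',c['pixels'])
show(c,'upper_bars',.064); togo([.5315,.0015,.2],-7)
```

```text
upper_bars 0.68 [328. 135.] [5.306e+02 3.000e-01] [155.9 184.8] 82.6
upper_bars 0.63 [556.  89.] [ 557.  -235.6] [196.8 112.1] 4.0
t 14.625 now [5.045e-01 2.000e-04 2.161e-01] [ 1.7997e+02  5.0000e-02 -6.9800e+00] w 0.0801 f [-0.4 -0.2  0.7] turn 0.02 then shift cm [ 2.66 -0.46  1.61]
```

View pics/w8.png

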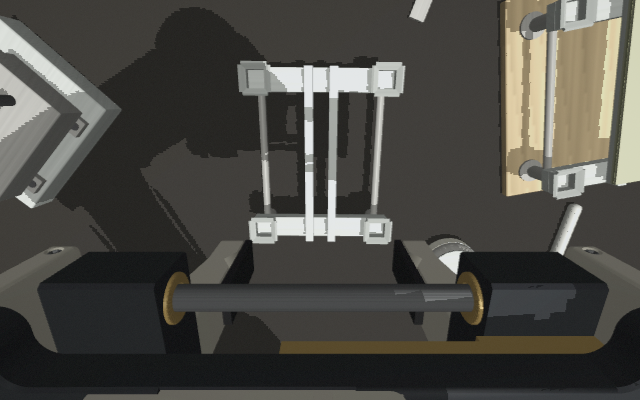

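Loose frame: sockets near (254,79), (388,79), (263,229) and (376,229), with the bars at columns 304–338.

Run:
```python
from h import *
c=cap('wrist')
q=[(388,78),(376.5,229.5),(255,78),(263,229.5)]
P=np.array([ray(c,u,.064)[:2] for u in q]); print(P.round(4)); m=P.mean(0)
dx=(P[0]-P[1]+P[2]-P[3])/2; dy=(P[2]-P[0]+P[3]-P[1])/2
yaw=np.degrees(np.arctan2(dx[1],dx[0])); print(m,np.linalg.norm(dx),np.linalg.norm(dy),yaw,np.degrees(np.arctan2(-dy[0],dy[1])))
a=ray(c,(320,240),.064);b=ray(c,(321,66),.064); print(a,b,(a+b)/2,np.linalg.norm(a-b),np.degrees(np.arctan2(*(b-a)[1::-1])))
togo(np.r_[m,.057-.015],yaw)
```

```text
[[ 0.6005 -0.0735]
 [ 0.4473 -0.052 ]
 [ 0.6158  0.0508]
 [ 0.4626  0.0714]]
[ 0.53157267 -0.0008243 ] 0.15463410842873984 0.12482790705609109 -7.821612105748043 -7.04827537157332
[0.44242117 0.01101186 0.064     ] [ 0.61855115 -0.01216681  0.064     ] [ 0.53048616 -0.00057747  0.064     ] 0.17764858668965516 -7.497035105390257
t 14.675 now [5.046e-01 1.000e-04 2.162e-01] [ 1.7998e+02  4.0000e-02 -7.0000e+00] w 0.08 f [ 1.1 -1.1  1. ] turn 0.82 then shift cm [ 2.69 -0.28 17.42]
```

Request:
{"fn": "jog_arm", "kwargs": {"moves": [[[2.65,-0.27,0],0.4,5.2],[[0,0,4],0,5.2],[[0,0,4],0,5.2],[[0,0,4],0,5.2],[[0,0,3],0,5.2],[[0,0,2],0,5.2],[[0,0,0.6],0,5.2],[[0,0,0],0,5.2]]}}

```text
time_s: 15.68
tcp_pos: [0.5314, -0.0, 0.0406]
eef_rot: [180.0, 0.0, -7.4]
contact_force: [-0.3, 0.1, -0.1]
gripper_width: 0.0521
gripper_force: 0.0
```

Request:
{"fn": "jog_arm", "kwargs": {"moves": [[[0,0,0],0,3.6],[[0,0,0],0,3.6],[[0,0,0],0,2.8],[[0,0,0],0,2.8],[[0,0,0],0,2.8],[[0,0,0],0,2.8]], "newtons": 55}}

```text
time_s: 16.42
tcp_pos: [0.5315, 0.0005, 0.0411]
eef_rot: [180.0, -0.0, -7.3]
contact_force: [-1.6, -0.5, 6.4]
gripper_width: 0.0316
gripper_force: 55.0
```

Request:
{"fn": "jog_arm", "kwargs": {"moves": [[[0,0,-1],0,2.8],[[0,0,-3],0,2.8],[[0,0,-4],0,2.8],[[0,0,-4],0,2.8],[[0,0,-3],0,2.8],[[0,0,-1],0,2.8],[[0,0,0],0,2.8],[[0,0,0],0,2.8]]}}

```text
time_s: 17.42
tcp_pos: [0.5303, 0.0003, 0.1989]
eef_rot: [180.0, 0.2, -7.3]
contact_force: [-0.6, 0.6, -4.2]
gripper_width: 0.0315
gripper_force: 55.0
```

Run:
```python
from h import *
c=cap('wrist'); cv2.imwrite('pics/w9.png',c['pixels'])
togo([.5622,-.3039,.2],3.75)
```

```text
t 17.475 now [5.304e-01 3.000e-04 1.989e-01] [ 1.7995e+02  1.5000e-01 -7.3400e+00] w 0.0315 f [-0.4 -0.5 -4.2] turn -11.09 then shift cm [ 1.18 30.57 -0.11]
```

View pics/w9.png

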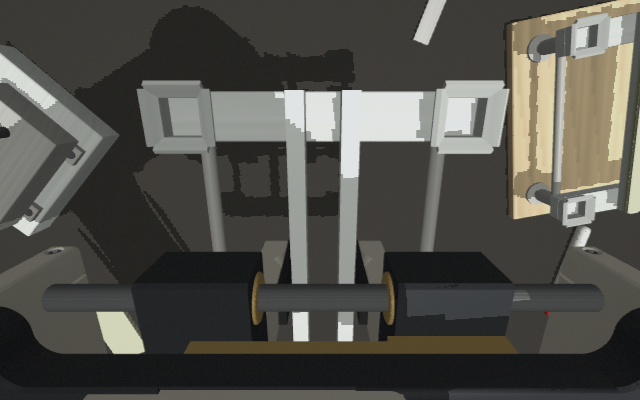

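The frame is lifted, with its far sockets at about (177,117) and (470,117). I'll check how it sits in the hand against the model.

Run:
```python
from h import *
c=cap('wrist'); c['W']=np.array(c['hand_eye'])
for u in [(177,117),(470,117),(294,91),(349,91)]: print(ray(c,u,-.023).round(4))
for p in [(.078,-.063),(.078,.063),(.0895,-.012),(.0895,.012)]: print(p,proj(c,np.r_[p,-.023]).round(0))
```

```text
[ 0.0771 -0.0624 -0.023 ]
[ 0.077   0.0627 -0.023 ]
[ 0.0875 -0.0121 -0.023 ]
[ 0.0875  0.0108 -0.023 ]
(0.078, -0.063) [175. 115.]
(0.078, 0.063) [471. 115.]
(0.0895, -0.012) [294.  86.]
(0.0895, 0.012) [352.  86.]
```

Request:
{"fn": "jog_arm", "kwargs": {"moves": [[[0,0,0],-5.5,2.8],[[0,0,0],-5.6,2.8],[[0.3,3,0],0,2.8],[[0.3,5,0],0,2.8],[[0.3,6,0],0,2.8],[[0.3,6,0],0,2.8],[[0,6,0],0,2.8],[[0,3.5,0],0,2.8],[[0,1,0],0,2.8],[[0,0,0],0,2.8],[[0,0,0],0,2.8]]}}

```text
time_s: 18.9
tcp_pos: [0.5633, -0.302, 0.2002]
eef_rot: [-180.0, 0.0, 3.8]
contact_force: [0.2, 0.6, -3.9]
gripper_width: 0.0319
gripper_force: 55.0
```

Run:
```python
from h import *
togo([.5622,-.3039,.103],3.75)
```

```text
t 18.9 now [ 0.5633 -0.302   0.2002] [-1.7998e+02  3.0000e-02  3.8300e+00] w 0.0319 f [ 0.2  0.6 -3.9] turn 0.08 then shift cm [-0.13  0.18  9.72]
```

Request:
{"fn": "jog_arm", "kwargs": {"moves": [[[0,0.17,1],0.1,2.8],[[0,0,2.5],0,2.8],[[0,0,2.5],0,2.8],[[0,0,1.3],0,2.8],[[0,0,0.5],0,2.8],[[0,0,0],0,2.8],[[0,0,0],0,2.8]]}}

```text
time_s: 19.77
tcp_pos: [0.5641, -0.3049, 0.1235]
eef_rot: [180.0, -0.1, 3.7]
contact_force: [0.5, 0.4, -2.8]
gripper_width: 0.0314
gripper_force: 55.0
```

Run:
```python
from h import *
c=cap('wrist'); b=cap('scene')
w=c['pixels'][:260]; s=cv2.resize(b['pixels'][120:230,190:320],None,fx=4.9,fy=2.9*1,interpolation=2)
cv2.imwrite('pics/w10.png',np.vstack([w,cv2.resize(s,(640,330))]))
togo([.5622,-.3039,.103],3.75)
```

```text
t 19.875 now [ 0.5639 -0.3049  0.1234] [ 1.7997e+02 -8.0000e-02  3.6700e+00] w 0.0316 f [ 0.   0.2 -3.6] turn -0.08 then shift cm [-0.16 -0.11  2.04]
```

View pics/w10.png

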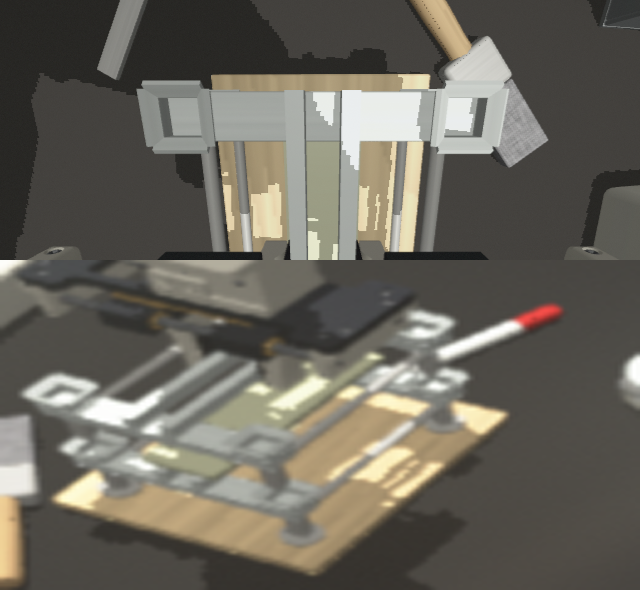

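The frame sits squarely above the lower one, legs over the sockets, strip between. Lowering gently.

Request:
{"fn": "jog_arm", "kwargs": {"moves": [[[-0.1,-0.1,0.3],0,2.8],[[0,0,0.4],0,2.8],[[0,0,0.4],0,2.8],[[0,0,0],0,2.8],[[0,0,0],0,2.8]]}}

```text
time_s: 20.5
tcp_pos: [0.5625, -0.3039, 0.1115]
eef_rot: [180.0, 0.0, 3.7]
contact_force: [0.1, 0.0, -3.6]
gripper_width: 0.0313
gripper_force: 55.0
```

Request:
{"fn": "jog_arm", "kwargs": {"moves": [[[0,0,0.3],0,2.8],[[0,0,0.2],0,2.8],[[0,0,0.2],0,2.8],[[0,0,0.1],0,2.8],[[0,0,0],0,2.8]]}}

```text
time_s: 21.12
tcp_pos: [0.5624, -0.3038, 0.1035]
eef_rot: [-180.0, 0.0, 3.7]
contact_force: [-0.2, 0.8, -4.1]
gripper_width: 0.0318
gripper_force: 55.0
```

Request:
{"fn": "jog_arm", "kwargs": {"moves": [[[0,0,0.1],0,2.8],[[0,0,0.05],0,2.8],[[0,0,0],0,2.8]]}}

```text
time_s: 21.5
tcp_pos: [0.5626, -0.3039, 0.1032]
eef_rot: [180.0, -0.0, 3.7]
contact_force: [-2.9, 2.2, 5.2]
gripper_width: 0.0312
gripper_force: 55.0
```

Contact came at the expected home height (0.103). I'll release and lift.

Request:
{"fn": "jog_arm", "kwargs": {"moves": [[[0,0,0],0,3.6],[[0,0,0],0,5],[[0,0,0],0,5],[[0,0,0],0,5],[[0,0,-1],0,5],[[0,0,-3],0,5],[[0,0,-5],0,5],[[0,0,-5],0,5],[[0,0,-3],0,5],[[0,0,0],0,5]]}}

```text
time_s: 22.75
tcp_pos: [0.5637, -0.3044, 0.2762]
eef_rot: [179.9, -0.3, 3.7]
contact_force: [-0.1, -0.4, -0.1]
gripper_width: 0.0499
gripper_force: 0.0
```

Run:
```python
from h import *
c=cap('wrist'); b=cap('scene')
show(b,'weight_mid',.066); show(b,'strip_mid',.082)
# predicted upper socket mouths at z=.119+.007 and foot visual check
m=np.array([.5622,-.3039]);a=np.radians(3.75);A=np.array([[np.cos(a),-np.sin(a)],[np.sin(a),np.cos(a)]])
im=b['pixels'].copy(); w=c['pixels'].copy()
for i in(-1,1):
  for j in(-1,1):
    p=np.r_[m+A@[i*.078,j*.063],.126]
    cv2.circle(w,tuple(int(v) for v in proj(c,p)),3,(0,0,255),-1)
s=cv2.resize(im[120:230,190:320],(640,330),interpolation=2)
cv2.imwrite('pics/w11.png',np.vstack([w[:260],s]))
```

```text
weight_mid 0.82 [451. 289.] [605.1 319.4] [ 90.3 138.2] 37.4
strip_mid 0.97 [250. 164.] [ 542.4 -293.6] [128.3  32.7] 3.7
```

View pics/w11.png

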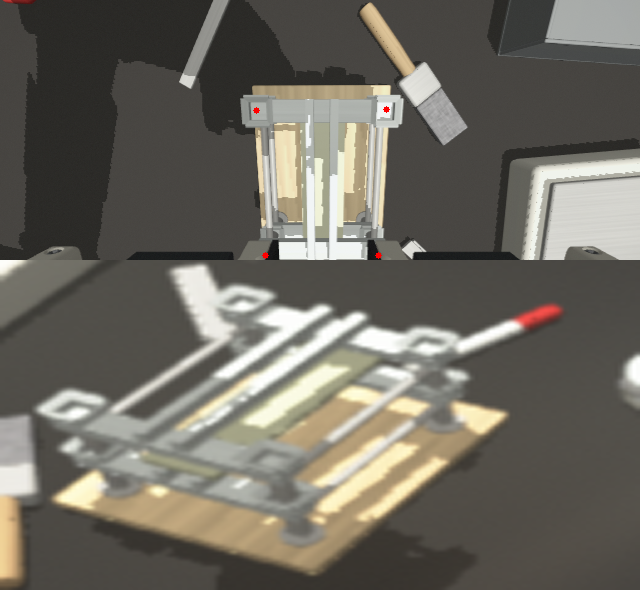

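The sockets at (256,110) and (386,109) match the prediction for the home height. All legs are seated, the strip lies in place, and the weight hasn't moved. Handing in.

```bash
python3 -c "
from plant import close_job
print(close_job())"
```

```text
the job is handed in; nothing more can be done
None
```

The job is handed in: the strip is out and lies centred on the lower bed to within about 0.5 mm, the loose frame is down in its four sockets at the expected home height, the weight shows no movement, and the arm's clock was at about 23 s.

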